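# Right the seed jar, peel a bead tray off the stack and hold it out

### The job

A maker wants to fill a fresh tray from the jar of green seeds. Stand the fallen jar upright on the table and let go of it; then take the top tray of the sticky stack by one cut corner and peel it off by raising that corner first, some 3 cm, while the opposite corner still rests on the stack, leaving the trays below where they are and the other things on the table undisturbed. Finish while holding the tray: keep it in the gripper, level, close beside the jar but not over it, with its underside about a hand's breadth (8 to 15 cm) above the table and touching nothing but the gripper.

Things in the scene. Friction and masses are not known exactly. Their poses are not given: they have to be found in the camera images.
- jar: Clear square screw-top jar full of green seeds, round black lid. Body 56 x 56 mm, 74 mm tall; lid 50 mm across; 95 mm tall in all; about 0.2 kg. It starts lying on one flat side of its body on the table. Origin: centre of its base; its own z runs from base to lid (horizontal while it lies, up when it stands), x and y are square to its flat sides.
- tray: Top one of five alike nested blue plastic bead trays, rigid, 0.13 kg, empty. 170 (x) by 130 (y) by 34 mm with cut corners: vertical collar 22 mm high, flush outside with the trays below (dark seam between), over a 12 mm foot sunk in the tray below. Inside: floor 31 mm, and a ledge 6 mm wide along the wall 19 mm, below the rim. Origin: centre of underside, z up. Seated: rim 122 mm above the table.
- tray_corner0 (a point): Top tray's cut corner at its own +x +y: middle of the wall's outer edge at rim height; in the tray frame (70, 50, 34) mm. Each cut corner is a flat vertical wall at 45 degrees, 42 mm long outside, 35 mm inside, 8 mm thick (sides 6 mm). All four alike; any may be used. Opposite corner: tray_corner3. Sticky lugs under each corner grip the foot with about 1 N until that corner has risen about 8 mm.
- tray_corner1 (a point): As tray_corner0, the cut corner towards the tray's +x -y; in the tray frame (70, -50, 34) mm. Opposite corner: tray_corner2.
- tray_corner2 (a point): As tray_corner0, the cut corner towards the tray's -x +y; in the tray frame (-70, 50, 34) mm. Opposite corner: tray_corner1.
- tray_corner3 (a point): As tray_corner0, the cut corner towards the tray's -x -y; in the tray frame (-70, -50, 34) mm. Opposite corner: tray_corner0.
- stack: The four lower trays of the stack, firmly stuck together into one block, about 0.62 kg, loose on the table: same outline as the top tray (170 x 130 mm, cut corners), 100 mm tall. Origin: centre of its underside, z up; x and y as for the top tray.
- jar_cream: Upright bystander: same kind of jar with cream beads and a white lid, 56 x 56 x 95 mm; origin at the centre of its base.
- jar_brown: Upright bystander: same kind of jar with brown beads and a white lid, 56 x 56 x 95 mm; origin at the centre of its base.
- angel_a: Small ivory angel figure, bystander, 36 mm across, 72 mm tall; origin at the centre of its base.
- angel_b: Second ivory angel figure, bystander, as angel_a.
- dish: Blue dish of gold beads, bystander, 90 mm across, 22 mm tall; origin at the centre of its underside.
- spool: Black cord spool standing on its end, bystander, 56 mm across, 50 mm tall; origin at the centre of its underside.
- scissors: Orange-handled scissors lying flat, bystander, 150 mm long, 7 mm high; origin at the middle of the underside, x towards the points.
- glue: Small red glue tube lying flat, bystander, about 75 mm long, 12 mm high; origin at the centre of its underside, x towards the nozzle.
Not all that is in view belongs to the job. Several things have the shape of the tray; the one meant has the colours described above.

How it is judged:
By the outcome, as a careful person would: the job done as asked, in the order asked, and still so for the second after the job is handed in, while the arm keeps its last pose, push and grip.
It also fails if it takes over 67 s, if anything falls off the work surface, if the arm or the gripper's body presses on something with over 40 N, if the wrist force passes 120 N, or if a joint passes its speed limit or range.

### The arm

A 6-joint arm with a two-finger parallel gripper is mounted at the origin on the work surface. World frame = base frame: x ahead of the robot, y to its left, z up, the work surface at z = 0. Lengths are in m, angles in rad, forces in N, time in s.
With the tool pointing down it reaches from about 0.3 to 0.775 m from the base axis. Payload 14.6 kg.
Tool frame: the origin (TCP) lies midway between the tips of the shut fingers; the grasp point (between the pads) lies 19 mm behind it (robot.hold_point_z is the distance from the TCP to the grasp point, in m); z points along the fingers, y is the line along which they close (so a half turn about z gives the same grasp; the last joint's range is limited). The gripper opens to 94 mm and grips with 3 to 60 N. Pads are 16 mm wide; open, the fingers measure 119 mm over their backs; the gripper's body (75 mm by 177 mm) begins 78 mm behind the grasp point.
Start: joints at [1.173, 0.3, 1.521, -0, 1.321, -0.067], TCP at [0.179, 0.52, 0.205] pointing down, gripper open.
Joint ranges: [-3.03, 3.03], [-0.79, 2.21], [0.23, 2.52], [-1.04, 4.18], [0, 3.07], [-2.55, 2.55]. Speed limits (rad/s): [2.22, 2.22, 2.57, 3.14, 3.14, 3.14].

### API

Orientations are given as a unit quaternion [w, x, y, z].
In Python, from cell import robot gives the robot as it stands.
- The arm moves only by the tool apply_moves, never from a script. Its arguments are lists of equal length, an entry for each row: "translation": the shift along the tool's x, y, z in mm, a list of three; "spin": the turn about the tool's z in rad; "jaw": the opening in per cent of the stroke, from 0 (shut) to 100 (fully open). A call has 1 to 8 rows; each row shifts and turns the commanded pose from where the row before left it, along the tool's axes as they then stand; what a row does not reach is not made up. A row lasts 1/12 s, in which the tool goes at most 41.7 mm and 7.16 degrees, less where a joint would pass 70% of its speed; a pose out of reach is approached as far as the arm can. A call is refused whole if a number of a shift passes 41.7 or a number of a turn 0.125, either way. A call with a gripper value outside its range is refused whole. The fingers move at their own pace and stop on an object; "grip_force" is the grip in N (left out, the last holds). Time passes only in rows, so rows that do not move let the fingers close. It gives the time, the measured TCP pose, the force, the opening and the grip force at its end, in the units of the state.
- robot.get_state(): the state, without advancing time (a new reading comes with each control period).
- robot.get_image(name): name is "side" or "top" or "wrist"; returns the picture (400x640x3 uint8, red, green, blue); there is no depth.
- robot.calibration(name): a dict with "fx", "fy", "cx", "cy" (pixels), "R" (3x3) and "t" (3): a world point X has camera coordinates R X + t. Camera axes: x right, y down, z forward; pixel columns grow to the right and rows downward; lengths in m; the calibration is good to about 2 mm. A picture is of the moment at which its call begins: read the wrist's pose just before it. calibration takes no time and is no camera call; for the wrist camera it gives the pose at the moment of the call.
- robot.sign_off(): hands the job in; it is judged then, once.
The state is a dict: "clock": time; "joint_positions": joint angles; "qd": joint speeds; "tau": joint torques, N m; "position": TCP position; "orientation": TCP orientation; "contact_force": force on the tool from outside, world axes, zero at the start; "torque": the same for the moment, N m; "finger_gap": finger opening in m; "gripper_force": force on a finger pad.
Only numpy, scipy, OpenCV 4.12 (cv2) and the standard library are available. Lean on these libraries where they do the work, as an engineer would, in place of code of your own. Each camera call takes 0.05 s, during which the arm holds its last target. There are 200 camera calls.

## Working session

There is one attempt and no reset: what is moved stays moved. The work goes in short steps, Python scripts to look and compute and a tool call to move; the robot and the scene stay as the last step left them, time stands still between calls to the robot, and variables do not carry over. Pictures are saved under pics/ and viewed, at most 10 in all, crops included, and the job is handed in when it is done.

Besides the shell and the picture viewer there is one more tool, called after "Emit:" as name(argument=value, ...) on one line, values as JSON. apply_moves: Moves the arm, as the interface text tells. Its arguments: {"type":"object","properties":{"translation":{"type":"array"},"spin":{"type":"array"},"jaw":{"type":"array"},"grip_force":{"type":"number"}},"required":["translation","spin","jaw"]}

```bash
ls; mkdir -p pics; python3 - <<'E'
from cell import robot
import cv2,numpy as np
s=robot.get_state();print({k:np.round(s[k],3).tolist() for k in s}, robot.hold_point_z)
for n in("top","side"):
    im=robot.get_image(n);cv2.imwrite(f"pics/{n}0.png",im[:,:,::-1])
    c=robot.calibration(n);print(n,c)
E
```

```text
pics
{'clock': 0.0, 'joint_positions': [1.173, 0.3, 1.522, 0.0, 1.321, -0.067], 'qd': [-0.0, -0.0, 0.001, 0.0, 0.001, -0.001], 'tau': [0.001, -53.178, -35.275, 0.071, 0.024, -0.0], 'position': [0.179, 0.52, 0.205], 'orientation': [-0.0, 0.165, 0.986, -0.001], 'contact_force': [0.646, 0.599, 0.039], 'torque': [0.008, 0.026, 0.009], 'gripper_force': 0.0, 'finger_gap': 0.094} 0.0188
top {'fx': 425.7219627093321, 'fy': 425.7219627093321, 'cx': 321.15622531312704, 'cy': 194.08668301814814, 'R': array([[-0.00205207, -0.99996926, -0.00756796],
       [-0.99299783,  0.00293154, -0.11809624],
       [ 0.1181148 ,  0.00727263, -0.99297331]]), 't': array([-0.01621399,  0.5342503 ,  1.15852267])}
side {'fx': 444.1214278347737, 'fy': 444.1214278347737, 'cx': 320.3203436743599, 'cy': 197.28585082448808, 'R': array([[ 0.77199547, -0.63562155,  0.0028704 ],
       [-0.41909218, -0.51239414, -0.74954252],
       [ 0.47789616,  0.57744047, -0.66194997]]), 't': array([-0.42185778,  0.27775569,  0.94728865])}
```

View pics/top0.png

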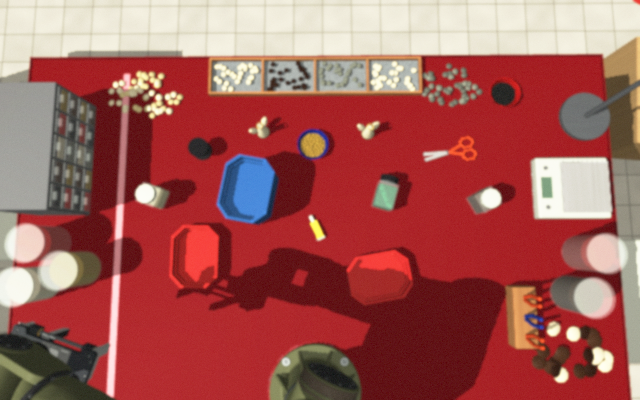

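View pics/side0.png

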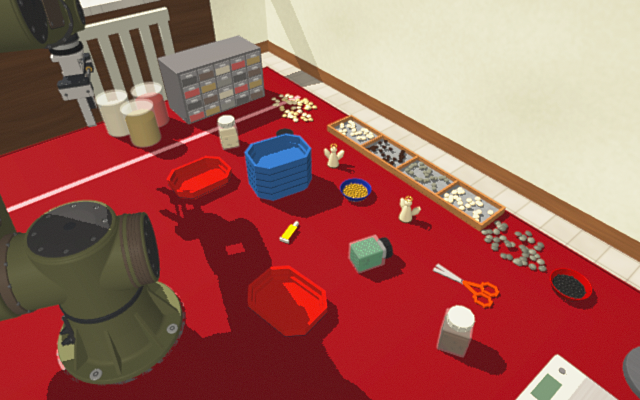

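The top picture shows these candidates for the tray: the blue stack at (247,188), a red tray at (195,256) and a red tray at (380,277). The blue one matches. For the jar: the green one lying at (385,193), with white-lidded jars at (150,195) and (488,199). The green one matches, and its lid points to +x. I'll check both in one close crop.

```bash
python3 - <<'E'
import cv2,numpy as np
t=cv2.imread("pics/top0.png");s=cv2.imread("pics/side0.png")
def z(i,x,y,w,h,k): return cv2.resize(i[y:y+h,x:x+w],None,fx=k,fy=k,interpolation=cv2.INTER_CUBIC)
a=z(t,210,145,80,85,4.7)   # 376x400 approx
b=z(t,360,165,50,53,7.54)
c=z(s,235,120,90,47*2,4);d=z(s,340,225,60,50,6)
H=300
f=lambda i:cv2.resize(i,(400,H))
def g(i,x,y,w,h):
    return f(i[y:y+h,x:x+w])
cv2.imwrite("pics/crop0.png",np.vstack([np.hstack([g(t,200,145,100,75),g(t,360,165,60,45)]),np.hstack([g(s,230,125,100,75),g(s,340,230,60,45)])]))
E
```

```text
(no output)
```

View pics/crop0.png

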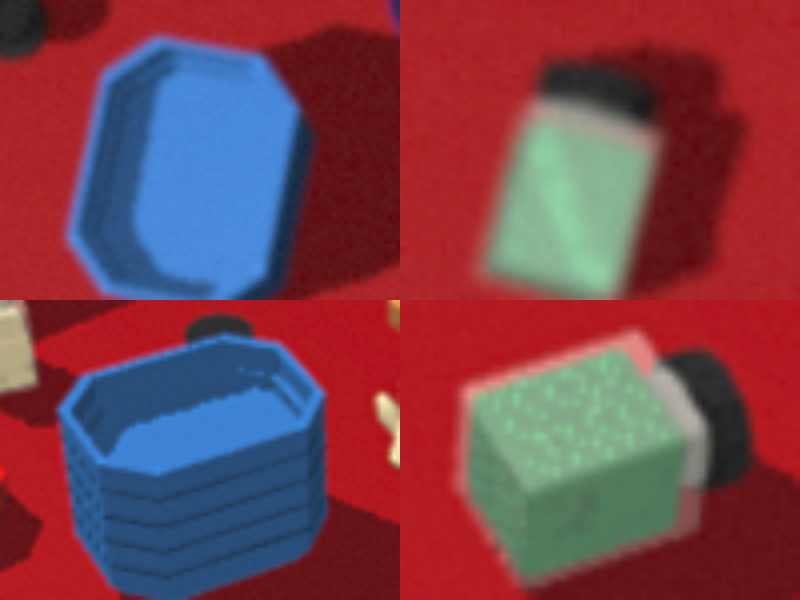

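The crop confirms the choices. The top one of the blue stack has its rim octagon at about (240,154)…(256,220) in the top view. The green jar lies with its black lid away from the robot, body corners at about (372,206), (393,210), (399,184) and (381,180).

```bash
cat > h.py <<'E'
import numpy as np,cv2
from scipy.optimize import least_squares
from cell import robot
def proj(c,X):
    p=np.atleast_2d(X)@np.array(c["R"]).T+c["t"]
    return np.c_[c["fx"]*p[:,0]/p[:,2]+c["cx"],c["fy"]*p[:,1]/p[:,2]+c["cy"]]
def back(c,uv,z):
    d=np.array(c["R"]).T@[(uv[0]-c["cx"])/c["fx"],(uv[1]-c["cy"])/c["fy"],1]
    o=-np.array(c["R"]).T@c["t"]; return o+d*(z-o[2])/d[2]
def place(P,q): # q=x,y,yaw
    c,s=np.cos(q[2]),np.sin(q[2]);P=np.array(P,float)
    return np.c_[q[0]+c*P[:,0]-s*P[:,1],q[1]+s*P[:,0]+c*P[:,1],P[:,2]]
def fit(obs,q0): # obs: list of (calib, model pts, pixels)
    f=lambda q:np.concatenate([(proj(c,place(P,q))-u).ravel() for c,P,u in obs])
    r=least_squares(f,q0,loss="soft_l1");return r.x,np.abs(r.fun).reshape(-1,2)
def tool():
    s=robot.get_state();w,x,y,z=s["orientation"]
    from scipy.spatial.transform import Rotation as R
    return np.array(s["position"]),R.from_quat([x,y,z,w]).as_matrix(),s
E
python3 - <<'E'
from h import *
T=robot.calibration("top");S=robot.calibration("side")
t=lambda l,k,o,h=(0,0):(np.array(l,float)-h)/k+o
oct=np.array([(.085,.035),(.085,-.035),(.055,-.065),(-.055,-.065),(-.085,-.035),(-.085,.035),(-.055,.065),(.055,.065)])
oct=np.c_[oct,np.full(8,.122)]
# top image: up=+x, left=+y
pt=t([(160,36),(265,55),(300,105),(270,270),(225,300),(108,292),(68,240),(105,72)],4,[200,145])
q,r=fit([(T,oct,pt)],[.45,.17,-.2]);print("tray top",q.round(4),r.round(1).tolist())
ps=t([(220,337),(280,345),(325,392),(313,430),(160,472),(97,465),(60,408),(90,378)],4,[230,125],[0,300])
for k in range(8):
    pk=np.roll(ps,k,0);q2,r2=fit([(S,oct,pk)],q)
    if r2.mean()<4: print(k,q2.round(4),r2.mean().round(2)); 
    q3,r3=fit([(S,oct,pk),(T,oct,pt)],q)
    if r3.mean()<3: print("both",q3.round(4),r3.mean().round(2),r3.round(1).tolist())
# jar lying, x axis = axis from base; pts
J=np.array([(0,.028,.056),(0,-.028,.056),(.074,-.028,.056),(.074,.028,.056)])
jt=t([(82,272),(220,298),(260,130),(140,100)],6.667,[360,165])
js=t([(65,88),(130,190),(290,130),(240,30),(125,283)],6.667,[340,230])
js=js[[0,1,2,3,4]]
Js=np.vstack([J,[[0,-.028,0]]])
print("jar",fit([(T,J,jt)],[.4,-.15,-.2]),fit([(S,Js,js)],[.4,-.15,-.2]),fit([(T,J,jt),(S,Js,js)],[.4,-.15,-.2]))
for n,u,z in [("cream",(151,194),.095),("brown",(489,199),.095),("angA",(262,128),.03),("angB",(368,131),.03),("dish",(313,144),.02),("spool",(199,148),.05),("glue",(317,228),.01),("red",(380,277),.03),("red2",(195,256),.03)]:print(n,back(T,u,z).round(3))
E
```

```text
tray top [ 0.5405  0.1743 -0.1667] [[0.3, 0.2], [0.3, 0.7], [0.2, 0.1], [0.2, 0.3], [2.1, 2.4], [0.3, 0.1], [1.1, 0.4], [0.0, 0.1]]
3 [0.54   0.1743 2.9592] 0.56
7 [ 0.54    0.1743 -0.1824] 0.56
both [ 0.5403  0.1744 -0.1721] 0.56 [[0.0, 0.5], [0.4, 0.0], [1.0, 0.8], [0.3, 1.0], [0.9, 0.1], [0.0, 0.7], [1.7, 0.3], [1.0, 0.7], [0.2, 0.1], [0.2, 0.5], [0.3, 0.1], [0.0, 0.5], [2.4, 2.5], [0.1, 0.1], [1.0, 0.5], [0.1, 0.1]]
jar (array([ 0.49254746, -0.18595115, -0.2620254 ]), array([[0.65615938, 0.38959298],
       [0.06521621, 0.96539874],
       [0.36352299, 0.13425833],
       [1.48467285, 0.53653796]])) (array([ 0.49453695, -0.18702064, -0.28218311]), array([[0.9286862 , 0.86148192],
       [0.04907086, 0.39652678],
       [4.20468179, 0.10976866],
       [0.19223282, 0.9904317 ],
       [0.64508121, 1.93213578]])) (array([ 0.4937143 , -0.1866492 , -0.27517368]), array([[0.939042  , 0.94627075],
       [0.14905726, 0.6672518 ],
       [0.92065666, 0.06751012],
       [0.86116305, 0.99353263],
       [1.36370584, 0.76490808],
       [0.2475144 , 0.44865679],
       [3.80649146, 0.21211498],
       [0.33120613, 1.0394185 ],
       [0.93142147, 1.98419055]]))
cream [0.528 0.434 0.095]
brown [ 0.512 -0.46   0.095]
angA [0.725 0.151 0.03 ]
angB [ 0.715 -0.151  0.03 ]
dish [0.68  0.006 0.02 ]
spool [0.663 0.323 0.05 ]
glue [ 0.44  -0.005  0.01 ]
red [ 0.306 -0.178  0.03 ]
red2 [0.363 0.331 0.03 ]
```

Two views agree: stack centre (0.540, 0.174) with yaw −0.172, and jar base (0.494, −0.187) with its axis at yaw −0.27. The tool cannot tilt, so I'll let the jar pivot between the pads about its base edge. For the tray, a light grip will let the corner pivot while it peels. Moving over the jar.

Emit:
apply_moves(translation=[[-29.4,-28,0],[-29.4,-28,0],[-29.4,-28,0],[-29.4,-28,0],[-29.4,-28,0],[-29.4,-28,0],[-29.4,-28,0],[-29.4,-28,0]], spin=[0,0,0,0,0,0,0,0], jaw=[100,100,100,100,100,100,100,100])

```text
clock: 0.77
position: [0.3286, 0.2301, 0.2054]
orientation: [0.0, 0.164, 0.986, 0.0]
contact_force: [1.6, 0.7, -0.1]
finger_gap: 0.0936
gripper_force: 0.0
```

Emit:
apply_moves(translation=[[-29.4,-28,0],[-29.4,-28,0],[-29.4,-28,0],[-29.4,-28,0],[-29.4,-28,0],[-29.4,-28,0],[-29.4,-28,0],[-29.4,-28,0]], spin=[0,0,0,0,0,0,0,0], jaw=[100,100,100,100,100,100,100,100])

```text
clock: 1.43
position: [0.4784, -0.0585, 0.2053]
orientation: [-0.0, 0.165, 0.986, 0.0]
contact_force: [1.0, 1.1, 0.2]
finger_gap: 0.0939
gripper_force: 0.0
```

Emit:
apply_moves(translation=[[-29.4,-28,0],[-29.4,-28,0],[-15,-14,0],[-15,-14,0],[0,0,0],[0,0,0]], spin=[0,0,-0.03,-0.03,0,0], jaw=[100,100,100,100,100,100])

```text
clock: 1.93
position: [0.535, -0.1646, 0.2047]
orientation: [-0.001, 0.136, 0.991, 0.0]
contact_force: [-0.3, 0.4, 0.1]
finger_gap: 0.0938
gripper_force: 0.0
```

```bash
python3 - <<'E'
from h import *
p,R,s=tool();print(p.round(4),R.round(3).tolist(),s["clock"])
im=robot.get_image("wrist");cv2.imwrite("pics/w1.png",im[:,:,::-1]);c=robot.calibration("wrist")
g=np.array([(.493+.062*.9638,-.1866-.062*.2667,.028)]);print("grasp",g)
print(c["fx"],"jar corners",proj(c,place([(0,.028,.056),(0,-.028,.056),(.074,-.028,.056),(.074,.028,.056)],[.4937,-.1866,-.27])).round(0).tolist())
print("to go, tool mm",(R.T@(g[0]-[0,0,.019]-p)*1000).round(1))
E
```

```text
[ 0.535  -0.1646  0.2047] [[-0.963, 0.269, -0.001], [0.269, 0.963, 0.001], [0.001, 0.0, -1.0]] 1.9333
grasp [[ 0.5527556 -0.2031354  0.028    ]]
320.3553060622353 jar corners [[318.0, 156.0], [263.0, 156.0], [266.0, 225.0], [318.0, 224.0]]
to go, tool mm [-27.7 -32.4 195.7]
```

View pics/w1.png

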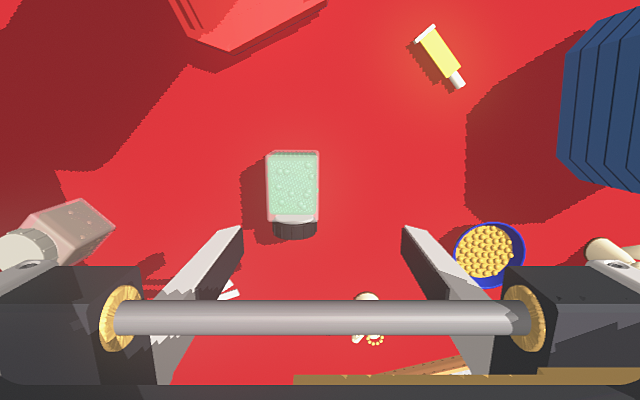

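The wrist view shows the jar body at columns 266–319 and rows 151–222, with the lid below it at (294,229). That is about 3 mm nearer the base than predicted and 2 mm to +y. I'll correct for that and go down.

Emit:
apply_moves(translation=[[-13,-16,0],[-12,-15,0],[0,0,35],[0,0,35],[0,0,35],[0,0,35],[0,0,30],[0,0,15]], spin=[0,0,0,0,0,0,0,0], jaw=[100,100,100,100,100,100,100,100])

```text
clock: 2.65
position: [0.5492, -0.1989, 0.017]
orientation: [-0.002, 0.135, 0.991, 0.001]
contact_force: [-0.1, -0.2, -0.0]
finger_gap: 0.0939
gripper_force: 0.0
```

Emit:
apply_moves(translation=[[0,0,10],[0,0,0],[0,0,0],[0,0,0],[0,0,0],[0,0,0],[0,0,0],[0,0,0]], spin=[0,0,0,0,0,0,0,0], jaw=[100,100,60,50,40,40,40,40], grip_force=5)

```text
clock: 3.32
position: [0.5512, -0.201, 0.0109]
orientation: [0.0, 0.135, 0.991, -0.0]
contact_force: [-0.4, -2.5, 1.3]
finger_gap: 0.0575
gripper_force: 0.9
```

Emit:
apply_moves(translation=[[0,0,0],[0,0,0],[0,0,0],[0,0,0]], spin=[0,0,0,0], jaw=[20,20,20,20], grip_force=6)

```text
clock: 3.65
position: [0.5513, -0.2011, 0.0109]
orientation: [0.0, 0.135, 0.991, -0.0]
contact_force: [-1.2, -1.0, 5.6]
finger_gap: 0.056
gripper_force: 6.0
```

Emit:
apply_moves(translation=[[3,0,-6],[3.6,0,-5.6],[4.2,0,-5],[4.5,0,-4.6],[5,0,-4.1],[5.4,0,-3.7],[5.7,0,-3],[6,0,-2.6]], spin=[0,0,0,0,0,0,0,0], jaw=[20,20,20,20,20,20,20,20])

```text
clock: 4.32
position: [0.5144, -0.1907, 0.0454]
orientation: [0.0, 0.135, 0.991, -0.0]
contact_force: [-0.3, 0.5, -2.9]
finger_gap: 0.0562
gripper_force: 6.0
```

```bash
python3 - <<'E'
from h import *
p,R,s=tool();print(p.round(4),s["contact_force"],s["gripper_force"])
im=robot.get_image("side")[:,:,::-1];cv2.imwrite("pics/s1.png",cv2.resize(im[180:300,300:440],None,fx=4,fy=4))
E
```

```text
[ 0.5144 -0.1907  0.0454] [-0.25756836  0.46296622 -2.91792275] 5.99523201584816
```

View pics/s1.png

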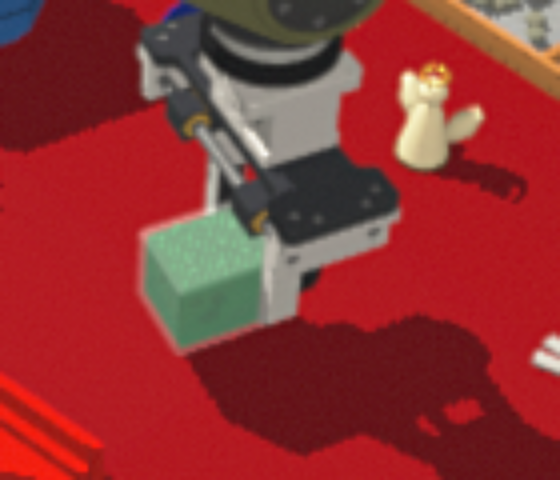

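The side view shows the jar lifted level (body at (205,280), base clear of the table), so the pads are holding it rigidly. I'll put it back, regrip on the lid at 3 N where gravity has the longest lever, and let it pivot.

Emit:
apply_moves(translation=[[-10,0,3],[-10,0,5],[-10,0,8],[-7,0,9],[0,0,6],[0,0,3.2],[0,0,0],[0,0,0]], spin=[0,0,0,0,0,0,0,0], jaw=[20,20,20,20,20,20,20,72])

```text
clock: 5.03
position: [0.5504, -0.2007, 0.0111]
orientation: [-0.0, 0.135, 0.991, -0.0]
contact_force: [-0.3, 0.6, -0.1]
finger_gap: 0.0598
gripper_force: 0.0
```

Emit:
apply_moves(translation=[[0,0,0],[0,0,0],[-10,0,0],[-10,0,0],[-5,0,0],[0,0,0],[0,0,0],[0,0,0]], spin=[0,0,0,0,0,0,0,0], jaw=[72,72,72,72,72,40,30,30], grip_force=3)

```text
clock: 5.7
position: [0.5743, -0.2073, 0.0108]
orientation: [-0.0, 0.135, 0.991, 0.0]
contact_force: [0.0, -0.5, -0.1]
finger_gap: 0.0513
gripper_force: 0.0
```

Emit:
apply_moves(translation=[[0,0,0],[0,0,0],[0,0,0],[0,0,0],[0,0,0],[0,0,0]], spin=[0,0,0,0,0,0], jaw=[30,30,30,30,30,30])

```text
clock: 6.2
position: [0.5747, -0.2074, 0.0108]
orientation: [-0.0, 0.135, 0.991, 0.0]
contact_force: [-0.6, -0.3, -1.2]
finger_gap: 0.0499
gripper_force: 3.0
```

Emit:
apply_moves(translation=[[3.5,0,-8],[3.6,0,-8],[5,0,-7.2],[5.1,0,-7.2],[6.3,0,-6],[6.4,0,-6.1],[7.3,0,-4.7],[7.5,0,-4.7]], spin=[0,0,0,0,0,0,0,0], jaw=[30,30,30,30,30,30,30,30])

```text
clock: 6.87
position: [0.531, -0.1953, 0.0634]
orientation: [0.0, 0.135, 0.991, -0.0]
contact_force: [0.6, -0.1, -1.6]
finger_gap: 0.0502
gripper_force: 4.2
```

```bash
python3 - <<'E'
from h import *
p,R,s=tool();print(p.round(4),s["contact_force"],s["gripper_force"])
im=robot.get_image("side")[:,:,::-1];cv2.imwrite("pics/s2.png",cv2.resize(im[180:300,300:440],None,fx=4,fy=4))
E
```

```text
[ 0.531  -0.1953  0.0634] [ 0.60422402 -0.06229701 -1.64005473] 4.224759230855852
```

View pics/s2.png

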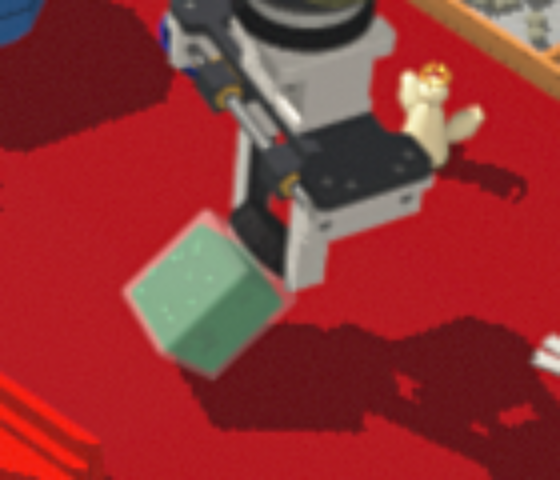

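The side view shows the jar tipped about 45° on its base edge, with the lid between the pads. The pivot works, so I'll finish the arc.

Emit:
apply_moves(translation=[[8.2,0,-3.2],[8.2,0,-3.1],[8.6,0,-1.5],[8.6,0,-1.5],[8.8,0,0.2],[8.8,0,0.2],[8.5,0,1.9],[8.6,0,1.9]], spin=[0,0,0,0,0,0,0,0], jaw=[30,30,30,30,30,30,30,30])

```text
clock: 7.58
position: [0.4714, -0.179, 0.0743]
orientation: [0.009, 0.135, 0.991, -0.002]
contact_force: [33.1, -0.7, 54.3]
finger_gap: 0.0498
gripper_force: 27.2
```

Emit:
apply_moves(translation=[[0,0,1],[0,0,1],[0,0,0],[0,0,0]], spin=[0,0,0,0], jaw=[30,30,30,30])

```text
clock: 7.92
position: [0.4727, -0.1792, 0.0738]
orientation: [0.01, 0.135, 0.991, -0.002]
contact_force: [8.5, 6.4, 63.5]
finger_gap: 0.0498
gripper_force: 31.5
```

```bash
python3 - <<'E'
from h import *
p,R,s=tool();print(p.round(4),s["contact_force"],s["gripper_force"])
im=robot.get_image("side")[:,:,::-1];cv2.imwrite("pics/s3.png",cv2.resize(im[180:300,280:420],None,fx=4,fy=4))
E
```

```text
[ 0.4727 -0.1792  0.0738] [ 8.48289733  6.39784903 63.51323558] 31.51218742132187
```

View pics/s3.png

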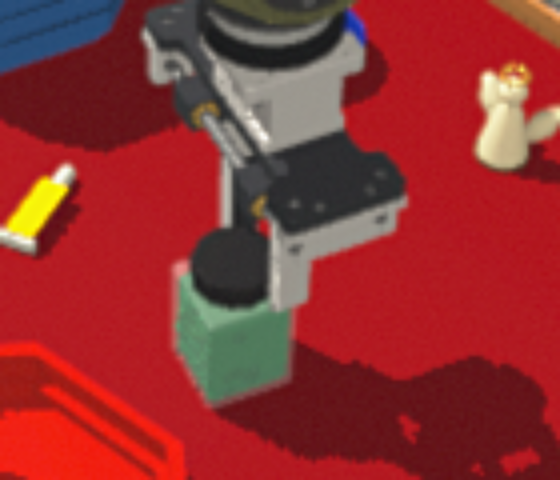

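The side view shows the jar upright: lid at (232,265), base corner at (212,403). The fingertips are pressing on the jar's shoulder, so I'll relieve that gently before opening.

Emit:
apply_moves(translation=[[0,0,-1.5],[0,0,-1.5],[0,0,0]], spin=[0,0,0], jaw=[30,30,30])

```text
clock: 8.22
position: [0.4717, -0.179, 0.0744]
orientation: [0.009, 0.135, 0.991, -0.002]
contact_force: [20.0, -1.0, 31.6]
finger_gap: 0.0495
gripper_force: 15.9
```

Emit:
apply_moves(translation=[[-0.8,0,-1],[-0.8,0,-1],[0,0,0]], spin=[0,0,0], jaw=[30,30,30])

```text
clock: 8.47
position: [0.4714, -0.1789, 0.0747]
orientation: [0.006, 0.135, 0.991, -0.001]
contact_force: [13.5, 0.4, 21.8]
finger_gap: 0.0497
gripper_force: 10.9
```

Emit:
apply_moves(translation=[[-0.8,0,-1],[-0.8,0,-1],[0,0,0]], spin=[0,0,0], jaw=[30,30,30])

```text
clock: 8.72
position: [0.4703, -0.1785, 0.0745]
orientation: [0.002, 0.135, 0.991, -0.001]
contact_force: [5.0, -0.4, 8.9]
finger_gap: 0.0466
gripper_force: 5.9
```

Emit:
apply_moves(translation=[[0,0,-0.6],[0,0,0],[0,0,0],[0,0,0],[0,0,0]], spin=[0,0,0,0,0], jaw=[55,60,75,85,85])

```text
clock: 9.13
position: [0.4692, -0.1782, 0.0742]
orientation: [0.001, 0.135, 0.991, -0.0]
contact_force: [0.0, 0.1, 8.3]
finger_gap: 0.0515
gripper_force: 4.4
```

Emit:
apply_moves(translation=[[0,0,-10],[0,0,-25],[0,0,-35],[0,0,-40],[0,0,-30],[0,0,0]], spin=[0,0,0,0,0,0], jaw=[85,85,85,85,85,85])

```text
clock: 9.63
position: [0.4702, -0.1787, 0.2198]
orientation: [0.004, 0.135, 0.991, -0.001]
contact_force: [-0.9, 0.1, 0.4]
finger_gap: 0.0799
gripper_force: 0.0
```

```bash
python3 - <<'E'
from h import *
p,R,s=tool();print(p.round(4),s["contact_force"],s["clock"],R.round(3).tolist())
cv2.imwrite("pics/t4.png",robot.get_image("top")[:,:,::-1])
cv2.imwrite("pics/w4.png",robot.get_image("wrist")[:,:,::-1])
im=robot.get_image("side")[:,:,::-1];cv2.imwrite("pics/s4.png",cv2.resize(im[110:310,220:440],None,fx=3,fy=3))
E
```

```text
[ 0.4702 -0.1787  0.2198] [-0.87068638  0.05241266  0.43573074] 9.6333 [[-0.964, 0.267, 0.008], [0.267, 0.964, -0.004], [-0.008, -0.001, -1.0]]
```

View pics/s4.png

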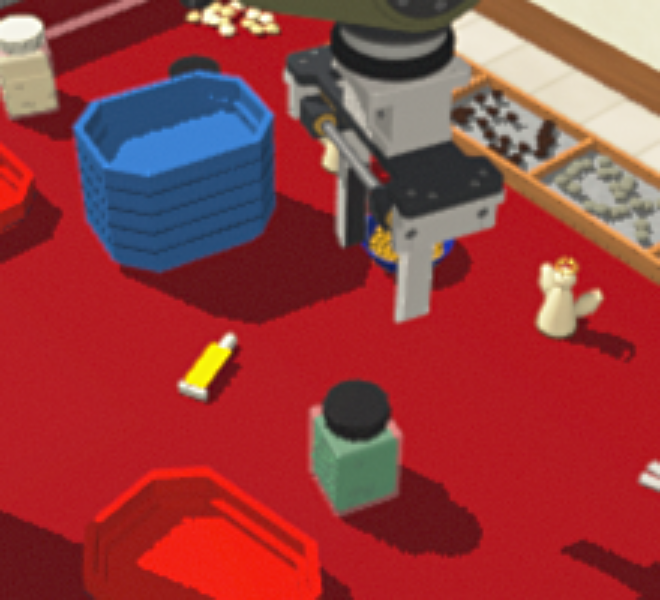

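The side view shows the jar standing free with its lid at (356,405), and everything else undisturbed. Next I'll take tray corner0, the far left one: spin by +0.69, then fly over it.

Emit:
apply_moves(translation=[[0,0,0],[0,0,0],[0,0,0],[0,0,0],[0,0,0],[0,0,0],[0,0,0]], spin=[0.115,0.115,0.115,0.115,0.115,0.115,0], jaw=[60,40,32,32,32,32,32])

```text
clock: 10.37
position: [0.4683, -0.1778, 0.2118]
orientation: [-0.002, 0.465, 0.886, -0.0]
contact_force: [0.3, 0.7, -0.4]
finger_gap: 0.0364
gripper_force: 0.0
```

Emit:
apply_moves(translation=[[19.6,28.4,0],[19.6,28.4,0],[19.6,28.4,0],[19.6,28.4,0],[19.6,28.4,0],[19.6,28.4,0],[19.6,28.4,0],[19.6,28.4,0]], spin=[0,0,0,0,0,0,0,0], jaw=[32,32,32,32,32,32,32,32])

```text
clock: 11.03
position: [0.5652, 0.0823, 0.2122]
orientation: [-0.001, 0.46, 0.888, -0.001]
contact_force: [0.7, 0.1, 0.7]
finger_gap: 0.0302
gripper_force: 0.0
```

Emit:
apply_moves(translation=[[19.6,28.4,0],[19.6,28.4,0],[19.6,28.4,0],[19.6,28.4,0],[0,0,0],[0,0,20],[0,0,20],[0,0,0]], spin=[0,0,0,0,0,0,0,0], jaw=[32,32,32,32,32,32,32,32])

```text
clock: 11.7
position: [0.6116, 0.2094, 0.1681]
orientation: [-0.003, 0.46, 0.888, -0.003]
contact_force: [0.3, -0.2, -0.9]
finger_gap: 0.0301
gripper_force: 0.0
```

```bash
python3 - <<'E'
from h import *
S=robot.calibration("side");print("jar lid",back(S,(338.7,245),.095).round(3))
p,R,s=tool();print(p.round(4),R.round(3).tolist(),s["clock"],s["finger_gap"],s["joint_positions"])
im=robot.get_image("wrist");c=robot.calibration("wrist")
oct=[(.085,.035),(.055,.065),(.07,.05),(.0643,.0443)]
q=[.5403,.1744,-.172]
P=place(np.c_[oct,[.122]*4],q);u=proj(c,P);print(u.round(1).tolist())
print("to go",(R.T@((P[2]+P[3])/2-[0,0,.0155]-p)*1000).round(1))
im=im[:,:,::-1].copy()
for a in u: cv2.circle(im,tuple(int(v) for v in a),2,(0,255,255),-1)
cv2.imwrite("pics/w5.png",im)
E
```

```text
jar lid [ 0.454 -0.177  0.095]
[0.6116 0.2094 0.1681] [[-0.576, 0.817, -0.008], [0.817, 0.576, -0.002], [0.003, -0.008, -1.0]] 11.7 0.030110120803568435 [ 2.73204719e-01  5.50598635e-01  1.25515270e+00 -9.24528640e-05
  1.34392030e+00 -3.40594749e-01]
[[330.6, 244.2], [331.0, 189.8], [330.8, 217.6], [320.0, 217.6]]
to go [-1.8  2.8 61.6]
```

View pics/w5.png

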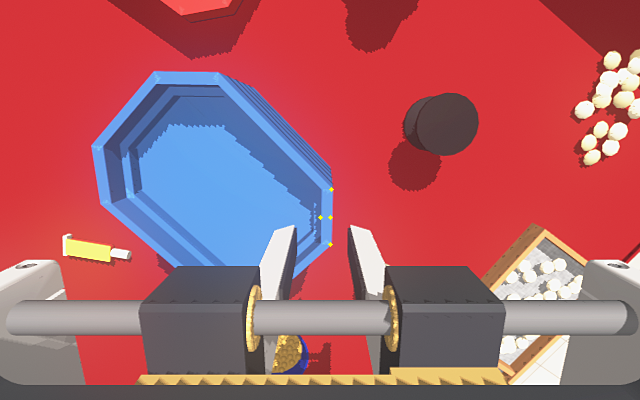

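The wrist view shows corner0's wall at columns 320–332, rows 187–245, matching the prediction within 2 px. Going down to about 16 mm below the rim.

Emit:
apply_moves(translation=[[-1.8,3.2,0],[0,0,15],[0,0,15],[0,0,12],[0,0,8],[0,0,5],[0,0,0],[0,0,0]], spin=[0,0,0,0,0,0,0,0], jaw=[32,32,32,32,32,32,32,32])

```text
clock: 12.42
position: [0.6175, 0.2103, 0.119]
orientation: [0.0, 0.462, 0.887, 0.0]
contact_force: [-0.1, 0.4, -0.1]
finger_gap: 0.03
gripper_force: 0.0
```

Emit:
apply_moves(translation=[[0.5,-3,0],[0,0,5],[0,0,5],[0,0,2.5],[0,0,0],[0,0,0]], spin=[0,0,0,0,0,0], jaw=[32,32,32,32,32,28])

```text
clock: 12.92
position: [0.6144, 0.209, 0.1057]
orientation: [-0.0, 0.462, 0.887, -0.0]
contact_force: [0.3, -0.4, -0.4]
finger_gap: 0.0275
gripper_force: 0.0
```

Emit:
apply_moves(translation=[[0,0,0],[0,0,0],[0,0,0],[0,0,0],[0,0,0],[0,0,0],[0,0,0],[0,0,0]], spin=[0,0,0,0,0,0,0,0], jaw=[20,12,8,0,0,0,0,0], grip_force=8)

```text
clock: 13.58
position: [0.6146, 0.2091, 0.1061]
orientation: [0.0, 0.462, 0.887, 0.0]
contact_force: [1.9, 1.9, 1.1]
finger_gap: 0.0083
gripper_force: 8.0
```

Emit:
apply_moves(translation=[[0,-0.2,-1.5],[0,-0.2,-1.5],[0,-0.2,-1.5],[0,-0.2,-1.5],[0,-0.3,-1.5],[0,-0.3,-1.5],[0,-0.3,-1.5],[0,0,0]], spin=[0,0,0,0,0,0,0,0], jaw=[0,0,0,0,0,0,0,0])

```text
clock: 14.25
position: [0.6133, 0.2081, 0.117]
orientation: [0.0, 0.462, 0.887, 0.0]
contact_force: [1.7, 2.3, -2.1]
finger_gap: 0.0086
gripper_force: 8.1
```

Emit:
apply_moves(translation=[[0,-0.4,-1.5],[0,-0.4,-1.5],[0,-0.4,-1.5],[0,-0.4,-1.5],[0,-0.4,-1.5],[0,-0.4,-1.5],[0,-0.4,-1.5],[0,0,0]], spin=[0,0,0,0,0,0,0,0], jaw=[0,0,0,0,0,0,0,0])

```text
clock: 14.92
position: [0.6109, 0.2064, 0.1275]
orientation: [0.0, 0.462, 0.887, 0.0]
contact_force: [4.0, 2.1, -1.0]
finger_gap: 0.0095
gripper_force: 8.2
```

Emit:
apply_moves(translation=[[0,0.2,-1.5],[0,0,-1.5],[0,0,-1.5],[0,0,-1.5],[0,-0.2,-1.5],[0,-0.2,-1.5],[0,0,0],[0,0,0]], spin=[0,0,0,0,0,0,0,0], jaw=[0,0,0,0,0,0,0,0])

```text
clock: 15.58
position: [0.6106, 0.2063, 0.136]
orientation: [0.0, 0.462, 0.887, 0.0]
contact_force: [1.2, 1.1, -1.5]
finger_gap: 0.0101
gripper_force: 8.3
```

```bash
python3 - <<'E'
from h import *
p,R,s=tool();print(p.round(4),s["contact_force"],s["torque"])
a=robot.get_image("side")[:,:,::-1];b=robot.get_image("wrist")[:,:,::-1]
cv2.imwrite("pics/s6.png",np.vstack([cv2.resize(a[110:210,220:360],(560,400)),cv2.resize(b[50:320,40:400],(267,200))[:, :267] if 0 else cv2.copyMakeBorder(cv2.resize(b,(320,200)),0,0,0,240,0)]))
E
```

```text
[0.6106 0.2063 0.136 ] [ 1.24891056  1.08570974 -1.52520518] [ 0.14683961 -0.33350459 -0.06622968]
```

View pics/s6.png

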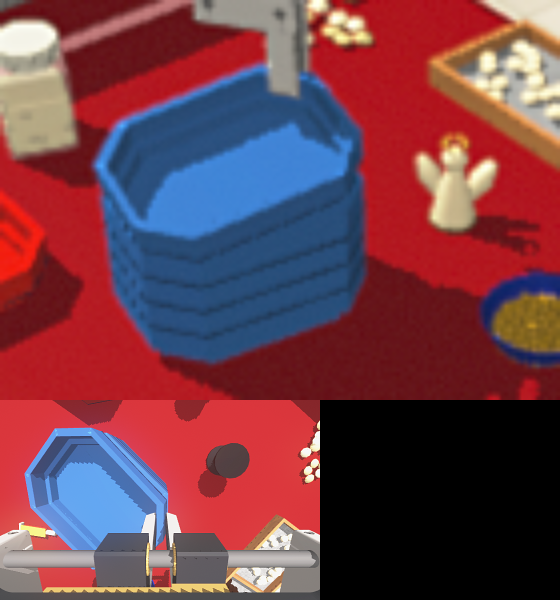

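The last view shows the top tray tilted. Corner0 is up about 30 mm in the fingers and the opposite corner (205,235) is still seated on the stack, which has not moved. Now I'll tighten in steps so the pads level the tray, moving slightly outward as it comes free.

Emit:
apply_moves(translation=[[0,-0.2,-1.5],[0,0,-0.5],[0,0,0],[0,0,0],[0,0,0],[0,0,0]], spin=[0,0,0,0,0,0], jaw=[0,0,0,0,0,0], grip_force=13)

```text
clock: 16.18
position: [0.6104, 0.2062, 0.1379]
orientation: [-0.0, 0.462, 0.887, -0.0]
contact_force: [1.4, 0.9, -1.5]
finger_gap: 0.0099
gripper_force: 13.3
```

Emit:
apply_moves(translation=[[0,1,0],[0,1,0],[0,1,0],[0,0,0],[0,0,0],[0,0,0]], spin=[0,0,0,0,0,0], jaw=[0,0,0,0,0,0], grip_force=20)

```text
clock: 16.68
position: [0.6129, 0.2079, 0.1379]
orientation: [-0.0, 0.462, 0.887, -0.0]
contact_force: [-0.3, 0.4, -2.1]
finger_gap: 0.008
gripper_force: 20.0
```

Emit:
apply_moves(translation=[[0,0,0],[0,0,0],[0,0,0],[0,0,-1],[0,0,-2],[0,0,-3],[0,0,-4],[0,0,0]], spin=[0,0,0,0,0,0,0,0], jaw=[0,0,0,0,0,0,0,0], grip_force=40)

```text
clock: 17.35
position: [0.6133, 0.208, 0.1491]
orientation: [0.001, 0.462, 0.887, 0.001]
contact_force: [0.0, 0.1, -1.6]
finger_gap: 0.0073
gripper_force: 40.0
```

```bash
cat > tr.py <<'E'
from h import *
# level check: fit rim octagon, as tilted rigid body, to blue outline in a camera by silhouette of the rim
from scipy.spatial.transform import Rotation as Ro
p,R,s=tool();print(p.round(4),s["contact_force"],s["torque"],s["gripper_force"],s["finger_gap"],s["clock"])
E
python3 - <<'E'
exec(open("tr.py").read())
for n in("top","side"):
    im=robot.get_image(n);cv2.imwrite(f"pics/{n}7.png",im[:,:,::-1])
    hsv=cv2.cvtColor(im,cv2.COLOR_RGB2HSV);m=cv2.inRange(hsv,(100,120,40),(120,255,255))
    k,l,st,ce=cv2.connectedComponentsWithStats(m)
    for i in range(1,k):
        if st[i,4]>100: print(n,st[i].tolist(),ce[i].round(1))
E
```

```text
[0.6133 0.208  0.1491] [ 0.00473647  0.06309107 -1.58341624] [ 0.02778524 -0.05925918 -0.02339306] 39.971668124198914 0.0073481872183745155 17.35
top [241, 154, 36, 69, 1559] [259.4 186.5]
side [243, 122, 68, 78, 4132] [277.6 160.6]
side [341, 179, 29, 15, 133] [355.9 183.5]
```

The tray is free: the load is 1.6 N, about its weight, and the gap is flat. Its underside is at about 0.131 m. Carrying it to beside the jar.

Emit:
apply_moves(translation=[[-3,-3.7,0],[-6,-7.4,0],[-10,-12.3,0],[-12,-14.8,0],[-12,-14.8,0],[-12,-14.8,0],[-12,-14.8,0],[-12,-14.8,0]], spin=[0,0,0,0,0,0,0,0], jaw=[0,0,0,0,0,0,0,0])

```text
clock: 18.12
position: [0.5776, 0.0858, 0.1478]
orientation: [-0.0, 0.462, 0.887, -0.0]
contact_force: [0.6, 0.6, -1.6]
finger_gap: 0.0075
gripper_force: 40.0
```

Emit:
apply_moves(translation=[[-12,-14.8,0],[-12,-14.8,0],[-12,-14.8,0],[-12,-14.8,2],[-10,-12.3,3],[-8,-10,3],[-4,-5,0],[-2,-2.5,0]], spin=[0,0,0,0,0,0,0,0], jaw=[0,0,0,0,0,0,0,0])

```text
clock: 18.78
position: [0.5462, -0.0236, 0.1399]
orientation: [-0.0, 0.463, 0.887, -0.0]
contact_force: [0.4, 0.1, -1.5]
finger_gap: 0.0075
gripper_force: 40.0
```

Emit:
apply_moves(translation=[[0,0,0],[0,0,0],[0,0,0],[0,0,0]], spin=[0,0,0,0], jaw=[0,0,0,0])

```text
clock: 19.12
position: [0.5468, -0.0221, 0.14]
orientation: [0.0, 0.462, 0.887, 0.0]
contact_force: [0.1, -0.3, -1.6]
finger_gap: 0.0074
gripper_force: 40.0
```

```bash
python3 - <<'E'
exec(open("tr.py").read())
M={}
for n in("top","side"):
    im=robot.get_image(n);cv2.imwrite(f"pics/{n}8.png",im[:,:,::-1])
    hsv=cv2.cvtColor(im,cv2.COLOR_RGB2HSV)
    for nm,lo,hi in(("blue",(100,120,40),(120,255,255)),("green",(60,40,60),(90,255,255))):
        m=cv2.inRange(hsv,lo,hi);k,l,st,ce=cv2.connectedComponentsWithStats(m)
        for i in range(1,k):
            if st[i,4]>60: print(n,nm,st[i].tolist(),ce[i].round(1))
# tray model from gripper: predicted 3D and outlines; fit pose (x,y,z,rot) to both silhouettes
import itertools
T={n:robot.calibration(n) for n in("top","side")}
oct=np.array([(.085,.035),(.085,-.035),(.055,-.065),(-.055,-.065),(-.085,-.035),(-.085,.035),(-.055,.065),(.055,.065)])
V=np.vstack([np.c_[oct,[.034]*8],np.c_[oct,[.012]*8]])
# level-prediction
cor=p+R@[0,.004,0];yaw=-.172
c0=place([(.07,.05,0)],[0,0,yaw])[0][:2]
ctr=(cor[:2]-c0);z0=p[2]-.106+.088
print("centre",ctr.round(4),"under",z0)
for n in T:
    im=cv2.imread(f"pics/{n}8.png");hsv=cv2.cvtColor(im,cv2.COLOR_BGR2HSV);m=cv2.inRange(hsv,(100,120,40),(120,255,255))
    for tilt in (-.1,-.05,0,.05,.1): # tilt about tool x: + raises far corner
        W=place(V,[*ctr,yaw])+[0,0,z0]
        ax=R[:,0];g=p-[0,0,0]
        for sgn in(1,):
            W2=g+Ro.from_rotvec(ax*tilt).apply(W-g)
            h=cv2.convexHull(proj(T[n],W2).astype(np.float32)).astype(int)
            pm=np.zeros_like(m);cv2.fillPoly(pm,[h],255)
            far=W2[np.argmax(np.linalg.norm(W2[:8]-g,axis=1))]
            print(n,tilt,"far rim z",far[2].round(3),"blue inside hull",(m[pm>0]>0).mean().round(3),"blue px near not covered",int(((m>0)&(pm==0)&(cv2.dilate(pm,np.ones((15,15)))>0)).sum()))
E
```

```text
[ 0.5468 -0.0221  0.14  ] [ 0.06681242 -0.27355704 -1.55294768] [ 0.00815633 -0.10971133  0.03582854] 39.97162878513336 0.007435385045906204 19.1167
top blue [220, 157, 57, 66, 2951] [248.2 190.3]
top blue [346, 183, 18, 62, 695] [354.2 214.4]
top green [543, 179, 8, 18, 101] [546.1 187.2]
top green [368, 212, 18, 20, 108] [373.6 223.7]
side blue [246, 139, 125, 87, 5493] [295.1 184. ]
side green [324, 249, 28, 31, 577] [337.6 264.6]
centre [ 0.4725 -0.0571] under 0.1219721427242942
top -0.1 far rim z 0.139 blue inside hull 0.209 blue px near not covered 0
top -0.05 far rim z 0.148 blue inside hull 0.207 blue px near not covered 0
top 0 far rim z 0.156 blue inside hull 0.203 blue px near not covered 0
top 0.05 far rim z 0.164 blue inside hull 0.203 blue px near not covered 0
top 0.1 far rim z 0.172 blue inside hull 0.203 blue px near not covered 0
side -0.1 far rim z 0.139 blue inside hull 0.87 blue px near not covered 543
side -0.05 far rim z 0.148 blue inside hull 0.905 blue px near not covered 548
side 0 far rim z 0.156 blue inside hull 0.941 blue px near not covered 562
side 0.05 far rim z 0.164 blue inside hull 0.941 blue px near not covered 671
side 0.1 far rim z 0.172 blue inside hull 0.936 blue px near not covered 857
```

The tray hangs level: the silhouette fits best at zero tilt. Its underside is at about 0.122 m, with about 2.6 cm of side clearance to the standing jar. Handing in.

```bash
python3 -c "
from cell import robot
print(robot.sign_off())"
```

```text
the job is handed in; nothing more can be done
None
```

The job is handed in: the green jar stands upright and released. The top blue tray was peeled off by corner0 and is held level about 12 cm above the table, roughly 2.6 cm to the side of the jar, but standing the jar briefly pressed the fingertips on its shoulder at about 64 N.

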